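Start and run on the wing nut of a grinding jar

TASK

Two grinding jars stand on the bench; on one of them the wing nut is only resting high on top of its threaded post and has not caught the thread. Without lifting it off, turn that nut backward (counterclockwise seen from above) until it drops into the thread start, then turn it forward (clockwise) to run it down until it is fully home or nearly so, and let go of it.

Things in the scene. Friction and masses are not known exactly. Their poses are not given: they have to be found in the camera images.
- open_jar: Grinding jar to close: steel drum on a square grey foot 104 mm wide, fixed to the bench. Lid 96 mm across, its top 70 mm above the bench; a threaded post, hidden in the wing nut, stands 25 mm up from it. Two small dark ribs on the lid, 31 to 46 mm from the axis along this body's x, mark the thread start. Origin: centre of the underside, on the post's axis; z up.
- wing_nut: Loose aluminium wing nut, 0.15 kg: hub 52 mm across, 31 mm high; above it an upright blade through the axis, 70 mm long, 12 mm thick, 31 to 63 mm above the underside. Take the blade from above across its thickness, at its middle. Origin: centre of the hub's underside; x along the blade, y across it, z up. At the start the underside is 18 mm above the lid. Side play 1.5 mm.
- wing_end (a point): Point on the blade 30 mm from the axis along the nut's +x. The nut starts 0.65 to 1.1 rad clockwise of the ribs (its yaw is the jar's yaw minus that). Turned counterclockwise on the post's flat end it drops 10 mm by its own weight when its yaw is within about 0.15 rad of the jar's; a wall stops it 0.17 rad past. Clamped tight, it must be lowered by the hand.
- lid_top (a point): Centre of the open jar's lid top, on the post's axis. Once dropped, the nut runs clockwise down the thread, 4 mm per rad, light to turn, with 3 mm of vertical play, to a solid stop about 1.44 rad clockwise of the ribs, its underside then about 3 mm above the lid. Turned clockwise while still high, it only meets a wall.
- closed_jar: The other grinding jar, same size and look, already closed: its nut is fully run on (15 mm lower, close to the lid) and fixed. Leave it. It stands 140 mm or more from the open jar, on either side of it. Origin: centre of the foot's underside.
Not all that is in view belongs to the job. What is shaped like the wing_nut but yellow is not meant.

How it is judged:
On the way:
1. the nut has been turned back in line with the ribs and has dropped into the thread start (z of wing_nut in the frame of open_jar below 0.082 m and y of wing_end in the frame of open_jar above -0.0125 m and horizontal distance between wing_nut and open_jar below 0.006 m), for 0.05 s.
At the end, for the whole second after the job is handed in: The wing nut sits upright on the post of the open jar, within 6 mm of its axis, run on clockwise by at least about 0.85 rad (50 degrees) from the thread start, its underside less than 7 mm above the lid, at rest (z of wing_nut in the frame of open_jar below 0.077 m and y of wing_end in the frame of open_jar below -0.0225 m and x of wing_end in the frame of open_jar above -0.01 m and horizontal distance between wing_nut and open_jar below 0.006 m and angle between wing_nut's own z axis and vertical below 0.17 rad and linear speed of wing_nut below 0.02 m/s); the robot touches nothing.
It fails at once if the nut is lifted off its post (z of wing_nut in the frame of open_jar above 0.103 m).
It also fails if it takes over 38 s, if anything falls off the work surface, if the arm or the gripper's body presses on something with over 40 N, if the wrist force passes 120 N, or if a joint passes its speed limit or range.

ROBOT

A 6-joint arm with a two-finger parallel gripper is mounted at the origin on a cart in front of the work surface, level with it; the furniture and walls round the work are solid. World frame = base frame: x ahead of the robot, y to its left, z up, the work surface at z = 0. Lengths are in m, angles in rad, forces in N, time in s.
With the tool pointing down it reaches from about 0.35 to 0.775 m from the base axis. Payload 5.5 kg.
Tool frame: the origin (TCP) lies between the finger pads; the fingertips stand 19 mm ahead of it and the grasp point (between the pads) is the TCP; z points along the fingers, y is the direction in which the jaws open and shut (so a half turn about z gives the same grasp; the last joint's range is limited). The gripper opens to 85 mm and grips with 20 to 120 N. Pads are 22 mm wide; open, the fingers measure 114 mm over their backs; the gripper's body (76 mm by 85 mm) begins 54 mm behind the grasp point. The pads swing forward as they close: fully open they stand 13 mm farther back than shut.
Start: joints at [1.194, 0.313, 0.046, 1.304, 0, 1.431], TCP at [0.135, 0.559, 0.25] pointing down, gripper open.
Joint ranges: [-2.76, 2.76], [-0.86, 1.69], [-1.03, 1.26], [-2.2, 2.34], [-1.47, 1.5], [-3.14, 3.14]. Speed limits (rad/s): [2.57, 2.57, 3.14, 3.14, 3.14, 3.14].

INTERFACE

Orientations are given as a unit quaternion [w, x, y, z].
In Python, from workcell import get_state, cams, workorder gives the robot as it stands.
- The arm moves only by the tool play_rows, never from a script. Its argument "series" is text: rows parted by semicolons, each of 7 numbers parted by spaces: the opening in per cent of the stroke, from 0 (shut) to 100 (fully open), then the shift along the tool's x, y, z in cm, then the turn, a rotation vector about the tool's x, y, z in degrees. A call has 1 to 12 rows; each row shifts and turns the commanded pose from where the row before left it, along the tool's axes as they then stand; what a row does not reach is not made up. A row lasts 1/8 s, in which the tool goes at most 62.5 mm and 10.7 degrees, less where a joint would pass 70% of its speed; a pose out of reach is approached as far as the arm can. A call with a gripper value outside its range is refused whole. The fingers move at their own pace and stop on an object; "newtons" is the grip in N (left out, the last holds). Time passes only in rows, so rows that do not move let the fingers close. It gives the time, the measured TCP pose, the force and the opening at its end, in the units of the state.
- get_state(): the state, without advancing time (a new reading comes with each control period).
- cams.read_camera(name): name is "scene" or "top" or "wrist"; returns the picture (384x512x3 uint8, red, green, blue); there is no depth.
- cams.get_calibration(name): a dict with "fx", "fy", "cx", "cy" (pixels), "rvec" (rotation vector, rad) and "tvec" (3), from world to camera coordinates, as OpenCV has them. Camera axes: x right, y down, z forward; pixel columns grow to the right and rows downward; lengths in m; the calibration is good to about 2 mm. A picture is of the moment at which its call begins: read the wrist's pose just before it. get_calibration takes no time and is no camera call; for the wrist camera it gives the pose at the moment of the call.
- workorder.hand_in(): hands the job in, once; it reports no verdict.
The state is a dict: "clock": time; "joint_pos": joint angles; "qvel": joint speeds; "tau": joint torques, N m; "tcp_pos": TCP position; "orientation": TCP orientation; "wrist_force": force on the tool from outside, world axes, zero at the start; "ft_torque": the same for the moment, N m; "finger_gap": finger opening in m.
Only numpy, scipy, OpenCV 4.12 (cv2) and the standard library are available. Lean on these libraries where they do the work, as an engineer would, in place of code of your own. Each camera call takes 0.05 s, during which the arm holds its last target.

## Working session

There is one attempt and no reset: what is moved stays moved. The work goes in short steps, Python scripts to look and compute and a tool call to move; the robot and the scene stay as the last step left them, time stands still between calls to the robot, and variables do not carry over. Pictures are saved under pics/ and viewed, and the job is handed in when it is done.

Besides the shell and the picture viewer there is one more tool, called after "Request:" as a command line: name --argument value ..., lists and objects as JSON in quotes. play_rows: Moves the arm, as the interface text tells. Its arguments: {"type":"object","properties":{"series":{"type":"string"},"newtons":{"type":"number"}},"required":["series"]}

```bash
mkdir -p pics; ls; python3 - <<'E'
from workcell import get_state, cams
import cv2
s=get_state();print({k:s[k] for k in('clock','tcp_pos','orientation','wrist_force','finger_gap')})
for n in('scene','top'):
    im=cams.read_camera(n);cv2.imwrite(f'pics/{n}0.png',im[:,:,::-1])
    print(n,cams.get_calibration(n))
E
```

```text
pics
{'clock': 0.0, 'tcp_pos': array([0.13469852, 0.5585065 , 0.24941262]), 'orientation': array([-2.20098320e-04,  1.18090383e-01,  9.93002434e-01, -8.83211886e-04]), 'wrist_force': array([-0.69072993,  0.28036341, -0.31435952]), 'finger_gap': 0.08576166354804966}
scene {'fx': 394.4586970072444, 'fy': 394.4586970072444, 'cx': 255.44997677744288, 'cy': 185.13450113843368, 'rvec': array([ 0.95767711, -2.56399734,  0.91808664]), 'tvec': array([0.61187605, 0.19244194, 0.81002927])}
top {'fx': 497.7104040157173, 'fy': 497.7104040157173, 'cx': 255.039403162005, 'cy': 182.49479561961, 'rvec': array([ 2.17152004, -2.11518074,  0.23636596]), 'tvec': array([0.24277329, 0.58916237, 0.88597127])}
```

View pics/scene0.png

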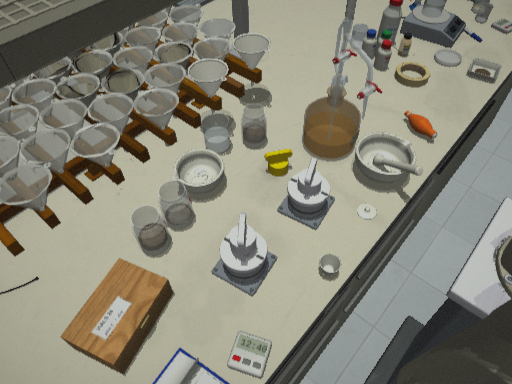

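View pics/top0.png

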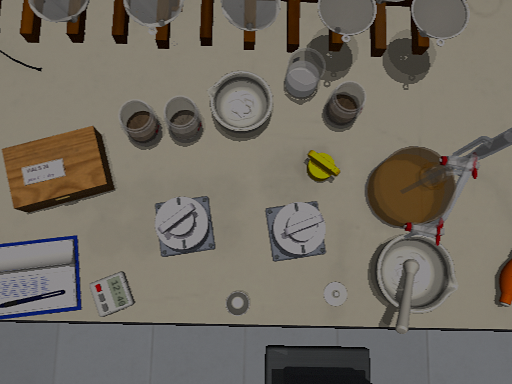

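The overview shows two jars, at top (182,225) and (299,230), and a yellow decoy at (321,166). Next I crop closer.

```bash
cat > h.py <<'E'
import numpy as np,cv2
from workcell import get_state, cams
def K(c):return np.array([[c['fx'],0,c['cx']],[0,c['fy'],c['cy']],[0,0,1.]])
def proj(c,P):return cv2.projectPoints(np.atleast_2d(np.array(P,float)),c['rvec'],c['tvec'],K(c),None)[0].reshape(-1,2)
def back(c,uv,z):
    R=cv2.Rodrigues(c['rvec'])[0];C=-R.T@c['tvec'];out=[]
    for u,v in np.atleast_2d(uv):
        d=R.T@np.linalg.solve(K(c),[u,v,1]);out.append(C+d*(z-C[2])/d[2])
    return np.array(out)
E
python3 - <<'E'
from h import *
c=cams.get_calibration('top')
print(proj(c,[[0,0,0],[.135,.559,.25],[.5,0,0]]))
print(back(c,[[182,225],[299,230]],.07))
t=cv2.imread('pics/top0.png');s=cv2.imread('pics/scene0.png')
a=cv2.resize(t[185:265,145:225],(400,400),interpolation=2);b=cv2.resize(t[190:270,256:336],(400,400),interpolation=2)
cv2.imwrite('pics/c1.png',np.hstack([a,b]))
a=cv2.resize(s[205:300,200:295],(400,400),interpolation=2);b=cv2.resize(s[145:240,260:355],(400,400),interpolation=2)
cv2.imwrite('pics/c2.png',np.hstack([a,b]))
for n in ('top','scene'):
    c=cams.get_calibration(n);R=cv2.Rodrigues(c['rvec'])[0];print(n,-R.T@c['tvec'],R[2])
E
```

```text
[[391.42169416 513.46742843]
 [ 21.54125025 487.43429889]
 [384.54333753 232.21382446]]
[[0.49715339 0.38833179 0.07      ]
 [0.4936888  0.17745225 0.07      ]]
top [0.41356257 0.29170747 0.96688624] [ 0.18087387 -0.03588692 -0.98285135]
scene [0.20636193 0.67379402 0.75563879] [ 0.43137245 -0.47220378 -0.76872713]
```

View pics/c1.png

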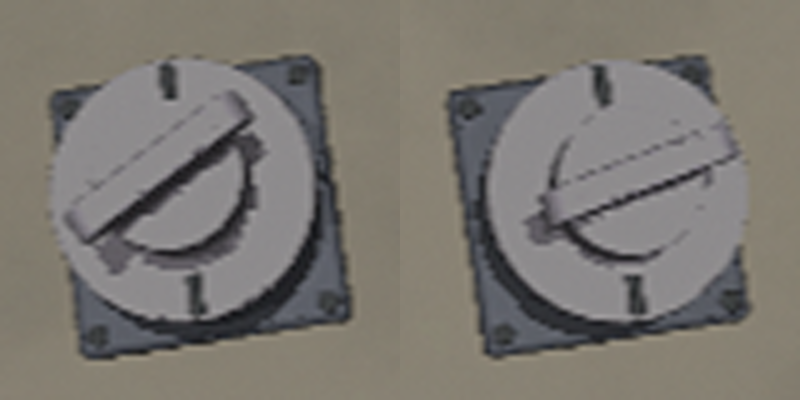

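View pics/c2.png

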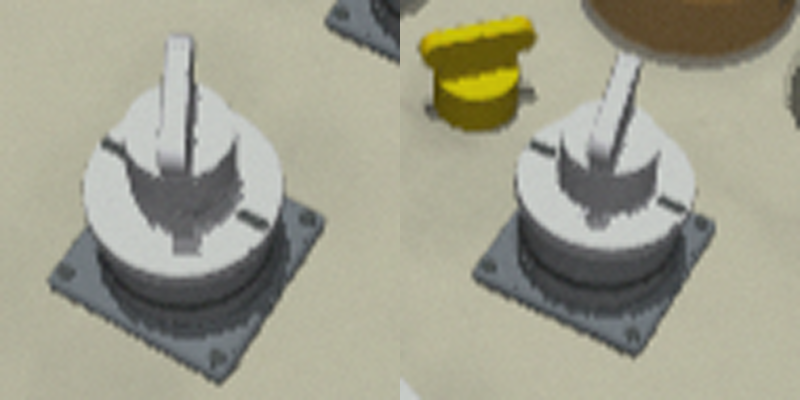

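The ribs show on both jars. The left jar's nut (top 182,225) is high, with a long gap under it in the scene view, and sits about 50° clockwise of the ribs. The right jar's nut is low, at about 75°, so it is the closed jar. The yellow nut is a decoy. The open jar is therefore the left one. I'll enlarge it to measure.

```bash
python3 - <<'E'
from h import *
t=cv2.imread('pics/top0.png');s=cv2.imread('pics/scene0.png')
def crop(im,x,y,w,h,k):
    g=cv2.resize(im[y:y+h,x:x+w],None,fx=k,fy=k,interpolation=cv2.INTER_CUBIC)
    g=cv2.cvtColor(g,cv2.COLOR_BGR2GRAY);g=cv2.createCLAHE(3,(4,4)).apply(g)
    for i in range(0,w,10): cv2.putText(g,str(x+i),(i*k,10),0,.35,0);cv2.line(g,(i*k,12),(i*k,18),0)
    for i in range(0,h,10): cv2.putText(g,str(y+i),(0,i*k+4),0,.35,0)
    return g
cv2.imwrite('pics/d1.png',crop(t,150,190,70,70,8))
cv2.imwrite('pics/d2.png',crop(s,205,205,75,75,8))
E
```

```text
(no output)
```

View pics/d1.png

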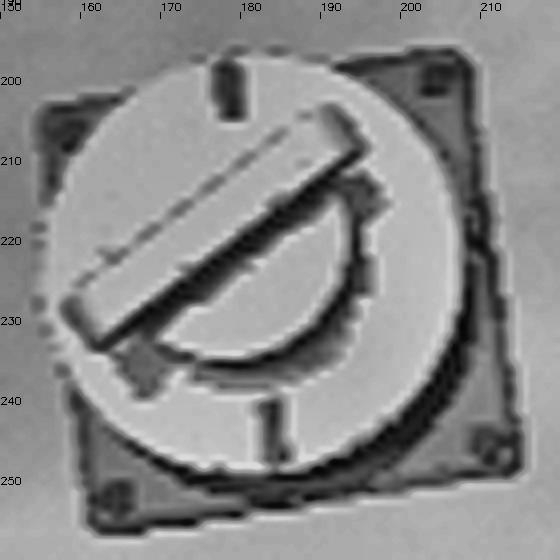

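View pics/d2.png

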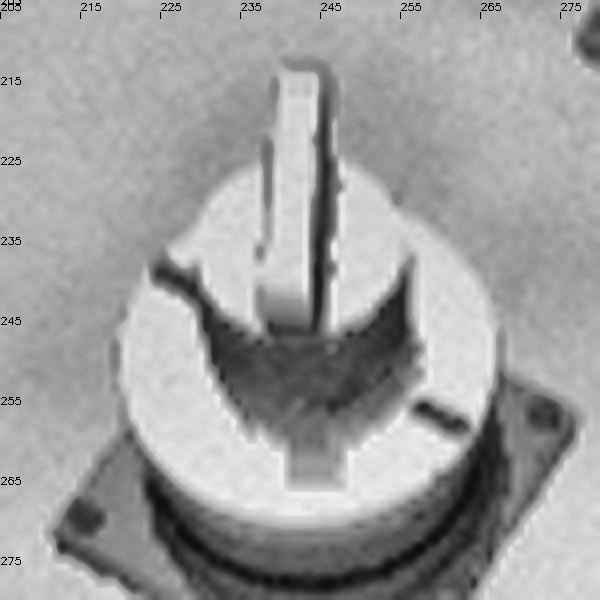

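```bash
python3 - <<'E'
from h import *
c=cams.get_calibration('top')
px=lambda *p:np.array(p)/8+[150,190]-.4
rib=back(c,px([230,90],[273,430]),.072);print('rib',rib,rib.mean(0),np.linalg.norm(rib[0]-rib[1]))
d=rib[0]-rib[1];ry=np.arctan2(d[1],d[0])
bl=back(c,px([100,347],[362,152],[73,295],[322,105]),.151);print('bl',bl,bl.mean(0),np.linalg.norm(bl[0]-bl[1]))
d=bl[1]-bl[0];d2=bl[3]-bl[2];by=np.arctan2(d[1],d[0]);print('yaw rib',ry,'blade',by,np.arctan2(d2[1],d2[0]),'diff',ry-by)
c=cams.get_calibration('scene')
px=lambda *p:np.array(p)/8+[205,205]-.4
r2=back(c,px([178,275],[440,417]),.072);print(r2,r2.mean(0));d=r2[0]-r2[1];print(np.arctan2(d[1],d[0]))
ends=back(c,px([300,70],[285,305]),.151);print(ends,ends.mean(0))
E
```

```text
rib [[0.54040112 0.39680415 0.072     ]
 [0.46440228 0.38346743 0.072     ]] [0.5024017  0.39013579 0.072     ] 0.07716016585011354
bl [[0.47579065 0.41113584 0.151     ]
 [0.51712095 0.35991551 0.151     ]
 [0.4862028  0.41718482 0.151     ]
 [0.52662587 0.36854345 0.151     ]] [0.50143507 0.3891949  0.151     ] 0.06581577267351904
yaw rib 0.17371696523397614 blade -0.8918550334977304 -0.8774112683442804 diff 1.0655719987317065
[[0.54036854 0.39821278 0.072     ]
 [0.46345293 0.38558326 0.072     ]] [0.50191074 0.39189802 0.072     ]
0.16274742546993118
[[0.5191566  0.37065083 0.151     ]
 [0.47828731 0.42012873 0.151     ]] [0.49872195 0.39538978 0.151     ]
```

Request:
play_rows --series "100 -4.95 -0.965 0 0 0 0;100 -4.95 -0.965 0 0 0 0;100 -4.95 -0.965 0 0 0 0;100 -4.95 -0.965 0 0 0 0;100 -4.95 -0.965 0 0 0 0;100 -4.95 -0.965 0 0 0 0;100 -4.95 -0.965 0 0 0 0;100 -4.95 -0.965 0 0 0 0;100 0 0 0 0 0 9.3;100 0 0 0 0 0 9.3;100 0 0 0 0 0 9.3;100 0 0 0 0 0 9.3" --newtons 30

```text
clock: 1.6
tcp_pos: [0.5016, 0.3908, 0.2496]
orientation: [-0.0, 0.431, 0.902, -0.001]
wrist_force: [0.7, -0.2, -0.3]
finger_gap: 0.0855
```

Request:
play_rows --series "100 0 0 0 0 0 0;100 0 0 0 0 0 0"

```text
clock: 1.85
tcp_pos: [0.5016, 0.391, 0.25]
orientation: [-0.0, 0.427, 0.904, -0.0]
wrist_force: [-0.9, -0.0, 0.0]
finger_gap: 0.0855
```

```bash
python3 - <<'E'
from h import *
c=cams.get_calibration('wrist')
s=get_state();print(s['clock'],s['tcp_pos'],s['joint_pos'])
from scipy.spatial.transform import Rotation as R
q=s['orientation'];print(R.from_quat(np.r_[q[1:],q[0]]).as_matrix())
im=cams.read_camera('wrist')[:,:,::-1];cv2.imwrite('pics/w1.png',im)
print(c);print(proj(c,[[.502,.391,.07],[.502,.391,.151]]))
E
```

```text
1.85 [0.50159865 0.3909741  0.24999221] [5.35914621e-01 4.36296131e-01 2.25202718e-01 1.36030248e+00
 1.07258855e-04 1.41932045e+00]
[[-6.34522369e-01  7.72904288e-01 -5.70278133e-04]
 [ 7.72904474e-01  6.34522363e-01 -2.13934062e-04]
 [ 1.96503674e-04 -5.76516467e-04 -9.99999815e-01]]
{'fx': 272.98341060096647, 'fy': 272.98341060096647, 'cx': 257.3554773596824, 'cy': 195.26920863716524, 'rvec': array([-2.66226794, -0.95238668, -0.1560791 ]), 'tvec': array([-0.63491029, -0.05640592,  0.37557683])}
[[258.31132703 179.26356886]
 [258.49322747 204.20294069]]
```

View pics/w1.png

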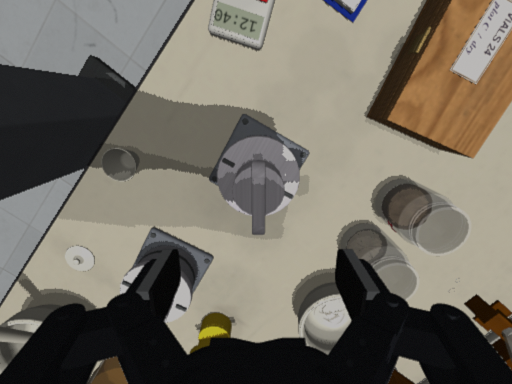

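Request:
play_rows --series "60 0 0 3 0 0 0;60 0 0 3 0 0 0;60 0 0 3 0 0 0;60 0 0 1.7 0 0 0;60 0 0 0 0 0 0;30 0 0 0 0 0 0;30 0 0 0 0 0 0;0 0 0 0 0 0 0;0 0 0 0 0 0 0;0 0 0 0 0 0 0;0 0 0 0 0 0 0" --newtons 25

```text
clock: 3.28
tcp_pos: [0.5023, 0.3914, 0.1445]
orientation: [0.001, 0.429, 0.903, 0.001]
wrist_force: [0.3, -0.3, 6.1]
finger_gap: 0.0113
```

```bash
python3 - <<'E'
from h import *
s=get_state();print(s['clock'],s['tcp_pos'],s['finger_gap'],s['wrist_force'],s['ft_torque'])
im=cams.read_camera('wrist')[:,:,::-1];im2=cams.read_camera('top')[:,:,::-1]
cv2.imwrite('pics/w2.png',np.hstack([cv2.resize(im,(400,300)),cv2.resize(im2[170:290,110:270],(400,300))]))
E
```

```text
3.275 [0.50230905 0.39138826 0.14451805] 0.011305390844228306 [ 0.2751797  -0.25355143  6.13120137] [-0.07352045  0.1781265   0.00124456]
```

View pics/w2.png

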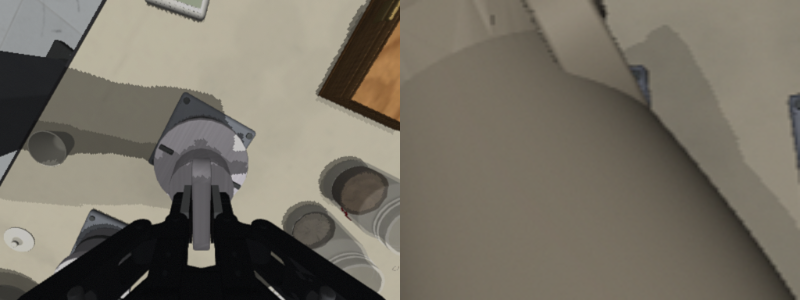

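Request:
play_rows --series "0 0 0 0 0 0 -6;0 0 0 0 0 0 -6;0 0 0 0 0 0 -6;0 0 0 0 0 0 -6;0 0 0 0 0 0 -6;0 0 0 0 0 0 -6;0 0 0 0 0 0 -6;0 0 0 0 0 0 -6;0 0 0 0 0 0 -6;0 0 0 0 0 0 -6;0 0 0 0 0 0 0"

```text
clock: 4.75
tcp_pos: [0.5015, 0.391, 0.1427]
orientation: [-0.0, -0.08, 0.997, -0.0]
wrist_force: [-0.1, 0.4, -2.1]
finger_gap: 0.0112
```

```bash
python3 - <<'E'
from h import *
s=get_state();print(s['clock'],s['tcp_pos'],s['orientation'],s['finger_gap'],s['wrist_force'],s['ft_torque'],s['joint_pos'])
im=cams.read_camera('wrist')[:,:,::-1];cv2.imwrite('pics/w3.png',im)
E
```

```text
4.75 [0.50148883 0.39095331 0.14272949] [-4.12757212e-04 -7.99403894e-02  9.96799556e-01 -9.09659983e-05] 0.011245959358965501 [-0.09902851  0.40147524 -2.10078014] [ 0.12795251 -0.05854309  0.04466472] [5.35933795e-01 4.78170552e-01 2.54683858e-02 1.11891546e+00
 2.00105870e-04 3.75882143e-01]
```

View pics/w3.png

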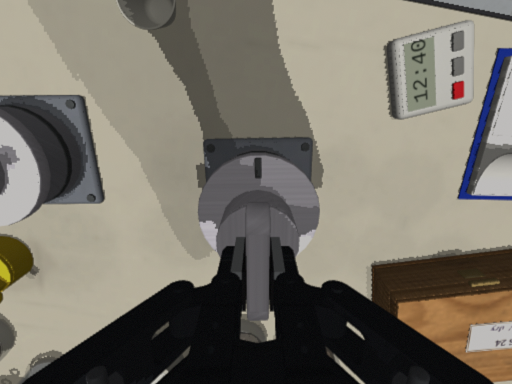

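The blade lines up with the rib at (258,167), and the -2 N suggests the nut hangs clear of the post face. I'll lower it.

Request:
play_rows --series "0 0 0 0.2 0 0 0;0 0 0 0.2 0 0 0;0 0 0 0.2 0 0 0;0 0 0 0.2 0 0 0;0 0 0 0.1 0 0 0;0 0 0 0 0 0 0"

```text
clock: 5.55
tcp_pos: [0.5017, 0.391, 0.1344]
orientation: [-0.0, -0.08, 0.997, -0.0]
wrist_force: [-1.0, -0.3, 0.2]
finger_gap: 0.0116
```

Request:
play_rows --series "30 0 0 0 0 0 0;30 0 0 0 0 0 0;30 0 0 0 0 0 0;30 0 0 0 0 0 0"

```text
clock: 6.05
tcp_pos: [0.5018, 0.3911, 0.1344]
orientation: [0.0, -0.08, 0.997, 0.0]
wrist_force: [-0.1, 0.0, -0.1]
finger_gap: 0.0255
```

```bash
python3 - <<'E'
from h import *
s=get_state();print(s['clock'],s['tcp_pos'],s['finger_gap'],s['wrist_force'])
c=cams.get_calibration('wrist')
im=cams.read_camera('wrist')[:,:,::-1]
im2=cams.read_camera('scene')[:,:,::-1]
cv2.imwrite('pics/w4.png',np.hstack([cv2.resize(im,(400,300)),cv2.resize(im2[190:310,160:320],(400,300))]))
for z in(.088,.078): print(z,proj(c,[[.502+.0346,.391+.0059,z+.063],[.502-.0346,.391-.0059,z+.063]])*[400/512,300/384])
E
```

```text
6.05 [0.50183156 0.39108802 0.13437908] 0.02545500453005578 [-0.06451685  0.02884139 -0.07542381]
0.088 [[201.25558752 273.03835632]
 [200.22567572 174.62041918]]
0.078 [[201.24479443 260.71576653]
 [200.29047488 167.48809366]]
```

View pics/w4.png

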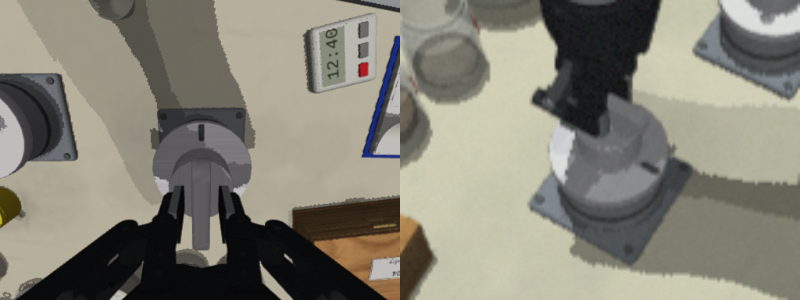

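Seen from the wrist, the blade top spans rows 165–250. That matches the dropped height (167–261 predicted) and not the high one (175–273). I'll regrip and run it down.

Request:
play_rows --series "0 0 0 0 0 0 0;0 0 0 0 0 0 0;0 0 0 0 0 0 0;0 0 0 0.02 0 0 5;0 0 0 0.04 0 0 6;0 0 0 0.04 0 0 6;0 0 0 0.04 0 0 6;0 0 0 0.04 0 0 6;0 0 0 0.04 0 0 6;0 0 0 0.04 0 0 6;0 0 0 0.04 0 0 6"

```text
clock: 7.52
tcp_pos: [0.5016, 0.3913, 0.1316]
orientation: [-0.0, 0.325, 0.946, 0.0]
wrist_force: [-1.5, -0.6, 2.6]
finger_gap: 0.0115
```

```bash
python3 - <<'E'
from h import *
s=get_state();print(s['clock'],s['tcp_pos'],s['orientation'],s['finger_gap'],s['wrist_force'],s['ft_torque'])
E
```

```text
7.525 [0.50155738 0.39125316 0.131584  ] [-1.97268736e-04  3.25162722e-01  9.45658023e-01  2.64156634e-04] 0.011516845973675744 [-1.54561003 -0.59263874  2.58201853] [-0.00351357  0.44858104  0.0345404 ]
```

Request:
play_rows --series "0 0 0 0.04 0 0 6;0 0 0 0.04 0 0 6;0 0 0 0.04 0 0 6;0 0 0 0.04 0 0 6;0 0 0 0.04 0 0 5;0 0 0 0 0 0 2;0 0 0 0 0 0 0"

```text
clock: 8.4
tcp_pos: [0.5018, 0.3912, 0.1294]
orientation: [-0.0, 0.564, 0.826, 0.0]
wrist_force: [-0.1, 0.9, 1.0]
finger_gap: 0.0116
```

```bash
python3 - <<'E'
from h import *
s=get_state();print(s['clock'],s['tcp_pos'],s['orientation'],s['finger_gap'],s['wrist_force'],s['ft_torque'])
E
```

```text
8.4 [0.50181579 0.39121205 0.12939199] [-2.64214488e-05  5.64355581e-01  8.25531784e-01  2.25001713e-04] 0.011594772227360873 [-0.14996097  0.87852252  0.98584284] [ 0.18117768  0.06820547 -0.00079102]
```

Request:
play_rows --series "30 0 0 0 0 0 0;60 0 0 0 0 0 0;60 0 0 0 0 0 0;60 0 0 0 0 0 0;60 0 0 -1 0 0 0;60 0 0 -3 0 0 0;60 0 0 -4 0 0 0;60 0 0 -4 0 0 0;60 0 0 0 0 0 0"

```text
clock: 9.52
tcp_pos: [0.5035, 0.3921, 0.2544]
orientation: [0.002, 0.565, 0.825, 0.004]
wrist_force: [-0.4, 0.1, 0.5]
finger_gap: 0.0515
```

```bash
python3 - <<'E'
from h import *
s=get_state();print(s['clock'],s['tcp_pos'],s['finger_gap'],s['wrist_force'])
c=cams.get_calibration('wrist')
im=cams.read_camera('wrist')[:,:,::-1];im2=cams.read_camera('scene')[:,:,::-1]
cv2.imwrite('pics/w5.png',np.hstack([cv2.resize(im[100:292,128:384],(400,300)),cv2.resize(im2[190:310,160:320],(400,300))]))
cv2.imwrite('pics/w5f.png',im)
a=.168-1.36
for z in(.088,.078,.073): 
    d=.035*np.array([np.cos(a),np.sin(a),0]);p=np.array([.502,.391,z+.063]);print(z,(proj(c,[p+d,p-d])-[128,100])*400/256)
E
```

```text
9.525 [0.50349271 0.39212762 0.25439781] 0.05153653339455921 [-0.36456055  0.07479991  0.54877367]
0.088 [[199.41132224 215.84276174]
 [198.02151172  99.493543  ]]
0.078 [[199.38841261 208.18230094]
 [198.05139894  95.71265107]]
0.073 [[199.37756773 204.55601647]
 [198.06547343  93.93215279]]
```

View pics/w5.png

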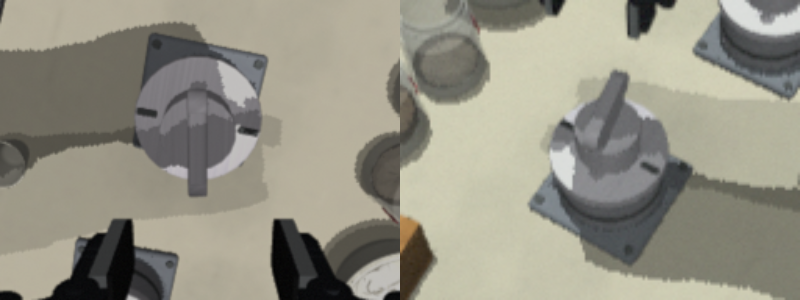

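```bash
python3 - <<'E'
from h import *
c=cams.get_calibration('scene');a=.168-1.36;d=np.array([np.cos(a),np.sin(a),0]);n=np.array([-d[1],d[0],0])
im=cams.read_camera('scene')[:,:,::-1].copy()
g=cv2.resize(im[200:290,200:290],(540,540),interpolation=2);o=[g.copy()]
for z,col in((.088,(0,0,255)),(.073,(0,255,0))):
    p=np.array([.502,.392,z+.063]);q=[p+d*.035*i+n*.006*j for i,j in((1,1),(1,-1),(-1,-1),(-1,1))]
    cv2.polylines(g,[((proj(c,q)-200+.5)*6).astype(int)],True,col,1)
cv2.imwrite('pics/w6.png',g)
E
```

```text
(no output)
```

View pics/w6.png

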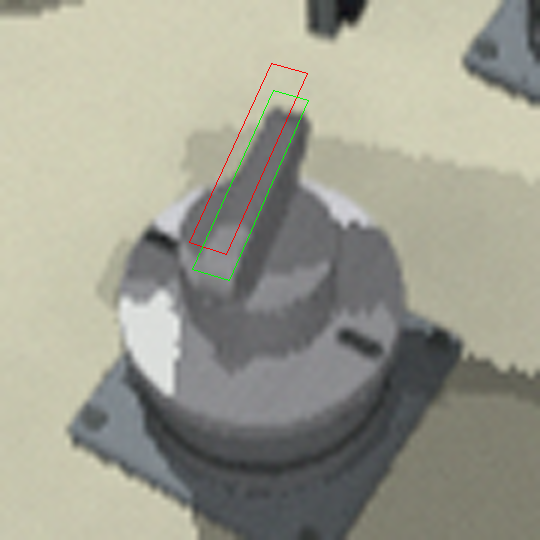

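The blade top sits on or slightly below the z=0.073 outline and well under the high one. It is nearly across the ribs and upright, and the gripper is clear.

```bash
python3 -c "
from workcell import workorder,get_state
print(get_state()['clock']);print(workorder.hand_in())"
```

```text
9.675
the job is handed in; nothing more can be done
None
```

I ran the wing nut down onto the open jar (the left one, at about 0.502, 0.391 m) and let go of it. The job was handed in at 9.7 s, with no verdict reported.

**Moves:** I gripped the blade and turned it about 60° counterclockwise until it lined up with the ribs. I then lowered it about 8 mm into the thread start, where it met almost no force, and opened the fingers so it could settle. After regripping, I turned it about 78° (1.36 rad) clockwise while lowering about 5 mm, released it, and drew back 12.5 cm straight up.

**Last checks:**
- **Height:** the underside looks to be about 3 mm above the lid. In both the wrist and scene views the blade showed slightly lower than my model drawn at that height. That offset is a few pixels, which I put down to calibration and reading error.
- **Position and angle:** the nut is upright and centred, with the blade about 78° clockwise of the ribs.
- **Contact:** the gripper is clear of the nut and the measured forces are near zero.
- **Not tested:** I did not push the nut against its solid stop, which is about 4° further on.

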